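# Nip up the corner stud nut of a display cabinet with a ring spanner

## Robot

A 7-joint arm with a two-finger parallel gripper is mounted at the origin on the work surface. World frame = base frame: x ahead of the robot, y to its left, z up, the work surface at z = 0. Lengths are in mm, angles in rad, forces in N, time in s.
With the tool pointing down it reaches from about 400 to 900 mm from the base axis. Payload 5.5 kg.
Tool frame: the origin (TCP) lies on the centre line of the jaws, within the pads' length; the fingertips stand 11 mm ahead of it and the grasp point (between the pads) lies 8 mm behind it (bot.tcp_to_tips is the distance from the TCP to the fingertips, in mm); z points along the fingers, y is the line along which they close (so a half turn about z gives the same grasp; the last joint's range is limited). The gripper opens to 85 mm and grips with 20 to 120 N. Pads are 22 mm wide; open, the fingers measure 114 mm over their backs; the gripper's body (76 mm by 85 mm) begins 54 mm behind the grasp point. The pads swing forward as they close: fully open they stand 13 mm farther back than shut.
Start: joints at [1.441, 0.501, -0.427, 1.55, 0.221, 1.138, -0.21], TCP at [248.837, -600.483, 242.31] pointing down, gripper open.
Joint ranges: [-2.88, 2.88], [-0.31, 2.03], [-1.54, 1.56], [0.2, 2.42], [-1.41, 4.55], [0.19, 2.02], [-2.57, 2.57]. Speed limits (rad/s): [2.57, 2.57, 3.14, 3.14, 3.14, 3.14, 3.14].

## Interface

Orientations are given as a unit quaternion [w, x, y, z].
In Python, from workcell import bot gives the robot as it stands.
- The arm moves only by the tool send_rows, never from a script. Its argument "motion" is a list of rows, each a list of 3 entries, a list of its own where there are three numbers: the shift along the tool's x, y, z in m, then the turn about the tool's z in rad, then the finger opening in m, from 0 to 0.0854. In form: [[[dx, dy, dz], spin, gripper], ...]. A call has 1 to 8 rows; each row shifts and turns the commanded pose from where the row before left it, along the tool's axes as they then stand; what a row does not reach is not made up. A row lasts 1/8 s, in which the tool goes at most 62.5 mm and 10.7 degrees, less where a joint would pass 70% of its speed; a pose out of reach is approached as far as the arm can. A call with a gripper value outside its range is refused whole. The fingers move at their own pace and stop on an object; "newtons" is the grip in N (left out, the last holds). Time passes only in rows, so rows that do not move let the fingers close. It gives the time, the measured TCP pose, the force, the opening and the grip force at its end, in the units of the state.
- bot.observe(): the state, without advancing time (a new reading comes with each control period).
- bot.get_image(name): name is "side" or "top" or "wrist"; returns a dict with "image" (400x640x3 uint8, red, green, blue), "depth" (400x640 float32, mm along the optical axis (not along the pixel's ray), 0 where there is no reading), "mtx" (3x3 intrinsics, pixels), "D" ([k1, k2, p1, p2, k3] as OpenCV has them; the pictures are not rectified), "pose" (4x4, takes a point from camera to world coordinates). Camera axes: x right, y down, z forward; pixel columns grow to the right and rows downward; lengths in mm; the calibration is good to about 2 mm. A picture is of the moment at which its call begins.
- bot.sign_off(): hands the job in; it is judged then, once.
The state is a dict: "clock": time; "joint_positions": joint angles; "joint_vel": joint speeds; "effort": joint torques, N m; "position": TCP position; "eef_rot": TCP orientation; "contact_force": force on the tool from outside, world axes, zero at the start; "wrist_torque": the same for the moment, N m; "opening": finger opening in mm; "gripper_force": force on a finger pad.
Only numpy, scipy, OpenCV 4.12 (cv2) and the standard library are available. Lean on these libraries where they do the work, as an engineer would, in place of code of your own. Each camera call takes 0.05 s, during which the arm holds its last target. There are 200 camera calls.

## Task

The big nut on the stud in the near right corner of the face-down display cabinet is loose. Drop the larger ring of the double-ended spanner right down over it and tighten the nut clockwise (seen from above), lifting and reseating the ring for each short stroke between the walls, until it comes up hard; then nip it up to about 0.7 N·m, never straining it past 1.2 N·m. Lay the spanner back flat on the blue mat; turn the nut with the spanner, not the fingers, and leave the other things where they are.

Things in the scene. Friction and masses are not known exactly. Their poses are not given: they have to be found in the camera images.
- spanner_grip (a point): centre of the handle of the steel double-ended cranked ring spanner, half-way up the bar. The bar is 13 mm wide, 10 mm high, straight for 90 mm; when the spanner lies on its two rings the bar's centre is 35 mm above what they rest on (the cranks drop from it to the rings at both ends). Axes as the spanner's
- spanner_ring (a point): centre of the larger ring, 85 mm from spanner_grip along the spanner's +x, 7 mm above its underside. Ring 45 mm outside, 14 mm high, open through; hexagonal hole 31.6 mm across flats with one flat square to the spanner's x axis (it drops on every 60 degrees, with 1.6 mm of play across flats and about 6 degrees of turning play either way)
- spanner: the whole spanner, 0.45 to 0.6 kg, 211 mm long; origin midway between the ring centres at the level of their undersides, +x towards the larger ring, z up. The smaller ring (37 mm outside, for 24 mm) is at -x, 85 mm from the origin. Starts on the mat
- nut: hex nut, 30 mm across flats, 17 mm high, its stud stands 7 mm out of it. Origin on the axis at the nut's underside, 33 mm above the bench, which is also the top of its washer (37 mm across), where the ring's underside sits when right down; x axis square to one flat. Runs down against about 0.18 N·m, then stops hard. The ring presses on its corners with about 85 N in all for each N·m
- nut_turn (a joint): turn of the nut in rad, growing clockwise seen from above (tightening); starts at 0 to 0.55, comes up hard at 2.30. At 2.30 one flat of the nut faces 25 degrees left of the cabinet's x axis
- cabinet: open-backed cast LED display cabinet lying face down, fixed, 500 x 500 mm, walls 80 mm high and 8 mm thick, floor inside at 24 mm. Origin on the nut's axis, on the bench; x along the right wall away from the robot, y to the left along the near wall. Inner faces of the right and near walls are 40 mm from the nut's axis
- mat: blue silicone repair mat, 280 x 420 x 5 mm (x, y, z), origin at its centre underneath; fixed. Free area about its middle and left (+y) part
- screwdriver: black-handled screwdriver, 200 mm, on the right part of the mat; bystander
- syringe: flux syringe, 160 mm, at the right edge of the mat; bystander
- screw_tray: small black tray of screws, 90 x 60 x 28 mm, inside the cabinet; bystander
- spray_can: spray can, 66 mm across, 190 mm tall, beyond the mat; bystander
- tip_cleaner: round black tip cleaner pot, 80 mm across, 67 mm tall, beyond the mat; bystander
- tin: small steel tin, 72 mm across, 55 mm tall, between mat and robot; bystander
- power_supply (a point): top corner, nearest the nut, of the slim power supply (50 mm wide, 220 mm long) that lies along the cabinet's near wall, 64 mm above the bench. Between it and the right wall the spanner's handle, reckoned from the seated ring, can swing only from about -7 to 80 degrees (from the cabinet's x axis towards its y axis)
Not all that is in view belongs to the job. Of the things shaped like the spanner, the bare steel one is meant.

How it is judged:
By the outcome, as a careful person would: the job done as asked, in the order asked, and still so for the second after the job is handed in, with the robot touching nothing.
It also fails if it takes over 72 s, if anything falls off the work surface, if the arm or the gripper's body presses on something with over 40 N, if the wrist force passes 120 N, or if a joint passes its speed limit or range.

## Working session

There is one attempt and no reset: what is moved stays moved. The work goes in short steps, Python scripts to look and compute and a tool call to move; the robot and the scene stay as the last step left them, time stands still between calls to the robot, and variables do not carry over. Pictures are saved under pics/ and viewed, at most 10 in all, crops included, and the job is handed in when it is done.

Besides the shell and the picture viewer there is one more tool, called after "Call:" as name(argument=value, ...) on one line, values as JSON. send_rows: Moves the arm, as the interface text tells. Its arguments: {"type":"object","properties":{"motion":{"type":"array","items":{"type":"array"}},"newtons":{"type":"number"}},"required":["motion"]}

```bash
ls; mkdir -p pics; python3 - <<'E'
from workcell import bot
import cv2,pickle
o=bot.observe();print(o)
for n in("side","top","wrist"):
    d=bot.get_image(n);pickle.dump(d,open(f"pics/{n}0.pkl","wb"))
    cv2.imwrite(f"pics/{n}0.png",d["image"][...,::-1]);print(n,d["mtx"].round(1).tolist(),d["D"],d["pose"].round(3).tolist())
E
```

```text
pics
{'clock': 0.0, 'joint_positions': array([ 1.44121717,  0.50183476, -0.42673275,  1.55146822,  0.22081475,
        1.13828492, -0.21030008]), 'joint_vel': array([ 0.00047982, -0.00106809,  0.00079258,  0.00045282,  0.00122358,
        0.00168599,  0.00065579]), 'effort': array([ 5.22248556e-04, -5.69532824e+01, -5.81600189e+00, -2.80946571e+01,
        1.06706796e-02,  1.18438021e-02, -8.57970441e-07]), 'position': array([ 248.45551378, -599.91040598,  241.2547837 ]), 'eef_rot': array([-9.54647047e-04,  9.80775706e-01,  1.95136031e-01, -1.77927737e-04]), 'contact_force': array([-0.14703076, -0.28145988,  0.49270217]), 'wrist_torque': array([-0.03986719,  0.07171349, -0.02170778]), 'gripper_force': 0.0, 'opening': 85.36682473058886}
side [[503.4, 0.0, 308.1], [0.0, 503.4, 197.7], [0.0, 0.0, 1.0]] [0.01348497 0.         0.         0.         0.        ] [[0.946, -0.231, 0.226, 141.559], [-0.323, -0.704, 0.633, -1136.28], [0.013, -0.672, -0.741, 1226.249], [0.0, 0.0, 0.0, 1.0]]
top [[410.6, 0.0, 326.1], [0.0, 410.6, 207.7], [0.0, 0.0, 1.0]] [0.02448324 0.         0.         0.         0.        ] [[0.024, -0.995, 0.092, 367.564], [-1.0, -0.025, -0.001, -173.068], [0.003, -0.092, -0.996, 1160.937], [0.0, 0.0, 0.0, 1.0]]
wrist [[287.8, 0.0, 319.5], [0.0, 287.8, 202.1], [0.0, 0.0, 1.0]] [0.01658172 0.         0.         0.         0.        ] [[0.383, -0.885, -0.265, 314.843], [-0.924, -0.368, -0.108, -572.807], [-0.002, 0.286, -0.958, 374.211], [0.0, 0.0, 0.0, 1.0]]
```

View pics/top0.png

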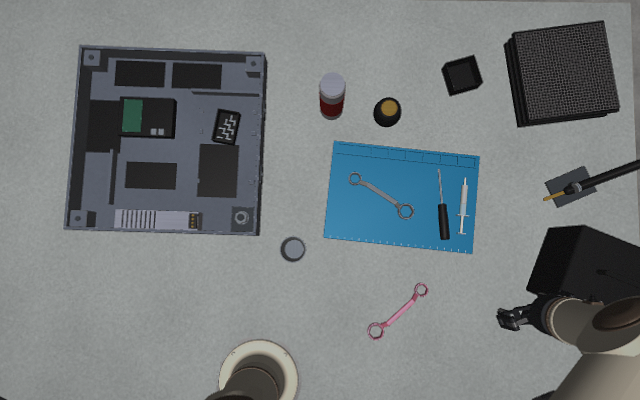

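View pics/side0.png

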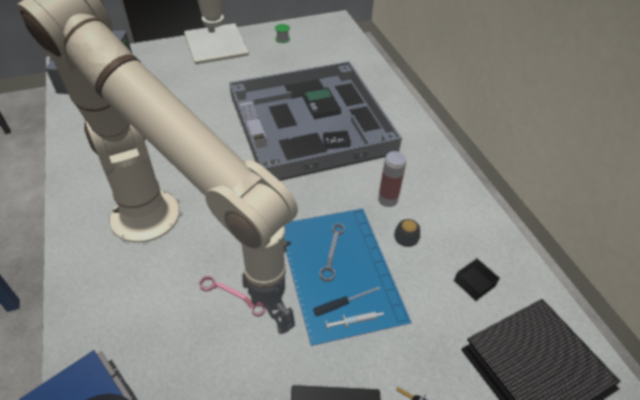

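```bash
cat > h.py <<'E'
import numpy as np,cv2,pickle
from workcell import bot
def plane(d,uv,z):
    p=cv2.undistortPoints(np.array(uv,float).reshape(-1,1,2),d["mtx"],d["D"]).reshape(-1,2)
    T=d["pose"];r=np.c_[p,np.ones(len(p))]@T[:3,:3].T;o=T[:3,3]
    return o+r*((z-o[2])/r[:,2])[:,None]
def cloud(d):
    v,u=np.mgrid[:400,:640];uv=np.stack([u,v],-1).reshape(-1,1,2).astype(float)
    p=cv2.undistortPoints(uv,d["mtx"],d["D"]).reshape(-1,2)
    P=np.c_[p,np.ones(len(p))]*d["depth"].reshape(-1,1)
    return (P@d["pose"][:3,:3].T+d["pose"][:3,3]).reshape(400,640,3)
def grab(n,name):
    d=bot.get_image(n);pickle.dump(d,open(f"pics/{name}.pkl","wb"));return d
def load(name): return pickle.load(open(f"pics/{name}.pkl","rb"))
E
python3 - <<'E'
from h import *
d=load("top0");im=d["image"];hsv=cv2.cvtColor(im,cv2.COLOR_RGB2HSV)
sub=np.zeros((400,640),np.uint8);sub[165:225,342:420]=1
m=((hsv[...,1]<110)&(sub>0)).astype(np.uint8)
n,l,s,c=cv2.connectedComponentsWithStats(m);k=1+np.argmax(s[1:,4]);print(s[k],c[k])
m=(l==k).astype(np.uint8)
cs,hi=cv2.findContours(m,cv2.RETR_CCOMP,cv2.CHAIN_APPROX_NONE)
for cc,h in zip(cs,hi[0]):
    if h[3]>=0 and len(cc)>8: 
        M=cc.reshape(-1,2).mean(0);print("hole",len(cc),M,plane(d,[M],12))
P=cloud(d)
print("mat z",P[200,345],P[225,420]); 
for uv in [(380,195),(385,197),(240,216),(293,249)]: print(uv,P[uv[1],uv[0]])
print("cab corners z80",plane(d,[(79,46),(266,52),(260,236),(65,229)],80))
print("nut",plane(d,[(240,216)],50))
a=cv2.resize(im[160:230,340:425],None,fx=5,fy=5,interpolation=cv2.INTER_CUBIC)
b=cv2.resize(im[190:245,185:270],None,fx=5,fy=5,interpolation=cv2.INTER_CUBIC)
w=cv2.resize(load("wrist0")["image"],(375,235))
w=cv2.copyMakeBorder(w,0,0,0,50,cv2.BORDER_CONSTANT)
cv2.imwrite("pics/c0.png",np.hstack([a,np.vstack([b,np.zeros((75,425,3),np.uint8)])])[...,::-1])
E
```

```text
[348 172  66  48 407] [382.53071253 195.02457002]
hole 35 [405.28571429 210.82857143] [[ 470.1387096  -396.32455275   12.        ]]
hole 29 [354.31034483 178.24137931] [[ 559.10623169 -251.62426099   12.        ]]
mat z [ 497.76871224 -227.04986088    1.20163476] [ 431.68128842 -438.99158904    6.27308521]
(380, 195) [ 509.92640109 -321.49219764   37.45841275]
(385, 197) [ 503.92392625 -334.38424855   43.9493653 ]
(240, 216) [441.3706609   57.64466915  54.7096279 ]
(293, 249) [355.79283447 -84.17988769   6.21927708]
cab corners z80 [[ 8.89656033e+02  5.04684800e+02  8.00000000e+01]
 [ 8.89439628e+02  3.79328608e-01  8.00000000e+01]
 [ 3.88401800e+02 -2.27233662e+00  8.00000000e+01]
 [ 3.94889292e+02  5.03667044e+02  8.00000000e+01]]
nut [[441.68488309  58.62689794  50.        ]]
```

View pics/c0.png

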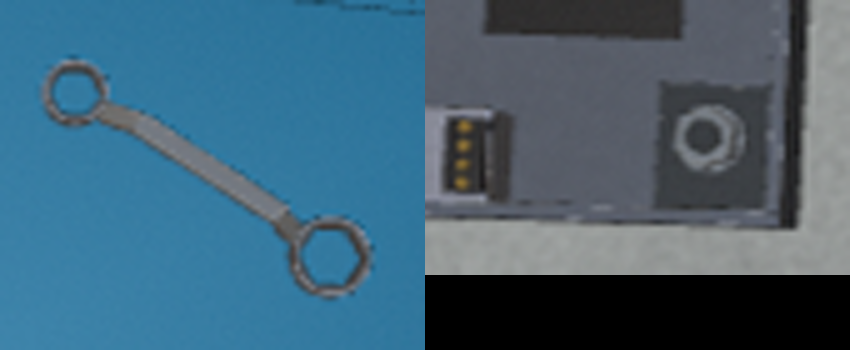

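Call:
send_rows(motion=[[[0.044, -0.019, 0.011], 0, 0.05], [[0.044, -0.019, 0.011], 0, 0.05], [[0.044, -0.019, 0.011], 0, 0.05], [[0.044, -0.019, 0.011], 0, 0.05], [[0.044, -0.019, 0.011], 0, 0.05], [[0.044, -0.019, 0.011], 0, 0.05], [[0.044, -0.019, 0.011], 0, 0.05], [[0.044, -0.02, 0.011], 0, 0.05]])

```text
clock: 1.15
position: [516.2, -323.3, 153.7]
eef_rot: [-0.0, 0.981, 0.195, -0.0]
contact_force: [-0.1, -0.2, 0.4]
opening: 50.2
gripper_force: 0.0
```

Call:
send_rows(motion=[[[0, 0, 0], -0.157, 0.05], [[0, 0, 0], -0.157, 0.05], [[0, 0, 0], -0.157, 0.05], [[0, 0, 0], -0.157, 0.05], [[0, 0, 0], 0, 0.05]])

```text
clock: 1.78
position: [515.2, -324.3, 153.9]
eef_rot: [-0.0, 0.873, 0.488, 0.0]
contact_force: [0.1, 0.2, 0.2]
opening: 49.9
gripper_force: 0.0
```

```bash
cat >> h.py <<'E'
from scipy.spatial.transform import Rotation as R
def tool():
    o=bot.observe();w,x,y,z=o["eef_rot"];return o,R.from_quat([x,y,z,w]).as_matrix()
def yaw(M): return np.degrees(np.arctan2(M[1,0],M[0,0]))
def to(target,yawdeg):  # report move in tool axes (m) and spin
    o,M=tool();d=M.T@(np.array(target)-o["position"])/1000
    s=-np.radians((yawdeg-yaw(M)+180)%360-180)
    print("t",o["clock"],"pos",o["position"].round(1),"yaw",yaw(M).round(2),"tilt",M[:2,2].round(4),"need",d.round(4),"spin",s.round(4),"j",o["joint_positions"].round(2))
E
python3 - <<'E'
from h import *
to([514.6,-324,32],58.4)
d=grab("wrist","w1");print(d["pose"].round(3).tolist());cv2.imwrite("pics/w1.png",d["image"][...,::-1])
E
```

```text
t 1.775 pos [ 515.2 -324.3  153.9] yaw 58.4 tilt [-0.0004  0.0008] need [-1.000e-04 -6.000e-04  1.219e-01] spin -0.0 j [ 0.99  0.57 -0.63  1.73  0.4   0.97 -0.35]
[[0.852, -0.502, -0.15, 552.375], [-0.524, -0.817, -0.242, -263.02], [-0.001, 0.285, -0.958, 286.789], [0.0, 0.0, 0.0, 1.0]]
```

View pics/w1.png

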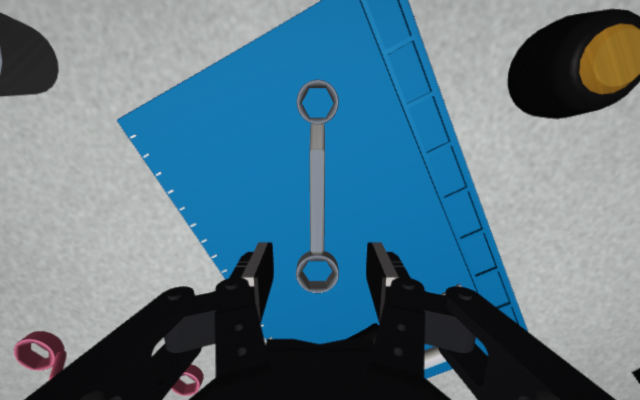

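```bash
python3 - <<'E'
from h import *
d=load("w1");im=d["image"];hsv=cv2.cvtColor(im,cv2.COLOR_RGB2HSV)
m=np.zeros((400,640),np.uint8);m[70:300,285:350]=(hsv[70:300,285:350,1]>150)*255
cs,_=cv2.findContours(m,cv2.RETR_CCOMP,cv2.CHAIN_APPROX_NONE)
for c in cs:
    a=cv2.contourArea(c)
    if 300<a<2500:
        M=cv2.moments(c);u=M["m10"]/M["m00"],M["m01"]/M["m00"];print(a,u,plane(d,[u],12).round(1))
E
```

```text
438.0 (316.87785388127855, 270.4094368340944) [[ 466.9 -396.1   12. ]]
689.5 (317.2750785593425, 102.46797196035773) [[ 556.6 -251.6   12. ]]
```

Call:
send_rows(motion=[[[-0.001, -0.002, 0.03], 0, 0.04], [[0, 0, 0.03], 0, 0.04], [[0, 0, 0.03], 0, 0.04], [[0, 0, 0.031], 0, 0.04], [[0, 0, 0], 0, 0.04], [[0, 0, 0], 0, 0.0], [[0, 0, 0], 0, 0.0], [[0, 0, 0], 0, 0.0]], newtons=100)

```text
clock: 2.82
position: [513.9, -324.4, 34.8]
eef_rot: [0.001, 0.873, 0.488, 0.0]
contact_force: [-3.3, 2.3, 6.9]
opening: 10.8
gripper_force: 98.0
```

Call:
send_rows(motion=[[[0, 0, 0], 0, 0.0], [[0, 0, 0], 0, 0.0], [[0, 0, -0.02], 0, 0.0], [[0, 0, -0.05], 0, 0.0], [[0, 0, -0.06], 0, 0.0], [[0, 0, -0.06], 0, 0.0], [[0, 0, 0], 0, 0.0]])

```text
clock: 3.7
position: [516.8, -325.6, 230.2]
eef_rot: [0.005, 0.873, 0.489, 0.003]
contact_force: [0.2, -0.4, -5.1]
opening: 10.7
gripper_force: 98.5
```

```bash
python3 - <<'E'
from h import *
o,M=tool();print(o["contact_force"],o["wrist_torque"],o["opening"],o["gripper_force"])
to([438+85*np.cos(1),55+85*np.sin(1),220],57.3)
d=grab("wrist","w2");t=grab("top","t2")
w=d["image"];c=cv2.resize(t["image"][180:260,185:285],(500,400),interpolation=cv2.INTER_CUBIC)
cv2.imwrite("pics/w2.png",w[...,::-1])
E
```

```text
[ 0.21579609 -0.39916645 -5.14924646] [-0.0322537  -0.0553737  -0.00422438] 10.721139768415432 98.48639491014183
t 3.7 pos [ 516.8 -325.6  230.2] yaw 58.49 tilt [ 0.0098 -0.0067] need [ 0.3683 -0.2644  0.0069] spin 0.0208 j [ 1.02  0.49 -0.68  1.67  0.34  1.09 -0.3 ]
```

View pics/w2.png

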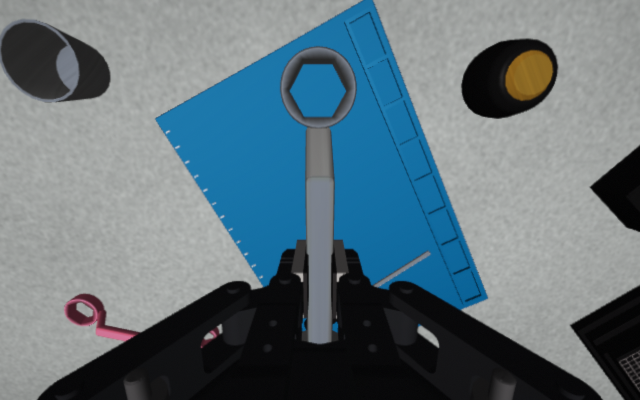

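Call:
send_rows(motion=[[[0.036, -0.0235, 0], 0, 0], [[0.036, -0.0235, 0], 0, 0], [[0.036, -0.0235, 0], 0, 0], [[0.036, -0.0235, 0], 0, 0], [[0.036, -0.0235, 0], 0, 0], [[0.036, -0.0235, 0], 0, 0], [[0.036, -0.0235, 0], 0, 0], [[0, 0, 0], 0, 0]])

```text
clock: 4.8
position: [502.7, -18.7, 221.8]
eef_rot: [-0.002, 0.871, 0.492, -0.001]
contact_force: [0.2, -0.7, -5.0]
opening: 10.5
gripper_force: 98.6
```

```bash
python3 - <<'E'
from h import *
o,M=tool();to([500,100,230],57.3)
d=grab("wrist","w3");t=grab("top","t3")
c=cv2.resize(t["image"][195:240,215:260],(360,360),interpolation=cv2.INTER_CUBIC)
cv2.imwrite("pics/w3.png",np.vstack([d["image"][:, 40:400],c])[...,::-1][:760])
cv2.imwrite("pics/w3.png",np.hstack([cv2.resize(d["image"][60:260,100:300],(440,440),interpolation=cv2.INTER_CUBIC),cv2.resize(c,(360,360)).repeat(1,0) if 0 else cv2.copyMakeBorder(c,0,80,0,0,cv2.BORDER_CONSTANT)])[...,::-1])
E
```

```text
t 4.8 pos [502.7 -18.7 221.8] yaw 58.91 tilt [-0.0035  0.0024] need [ 0.1003 -0.0636 -0.008 ] spin 0.0281 j [ 0.67  0.33 -0.81  1.92  0.28  1.01 -0.81]
```

View pics/w3.png

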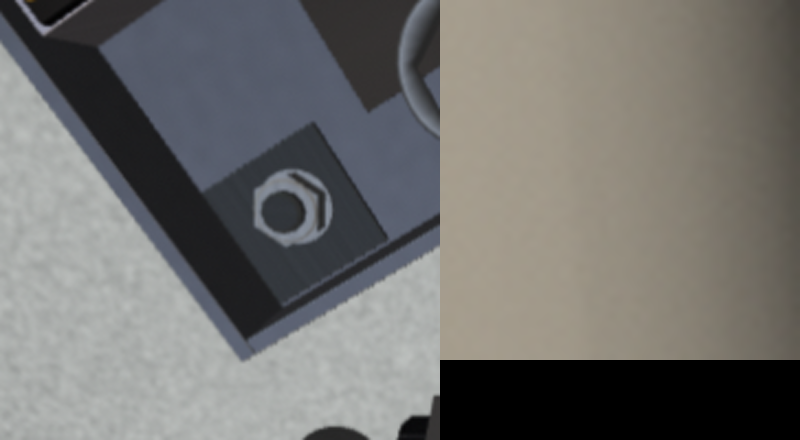

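```bash
python3 - <<'E'
from h import *
d=load("w3");im=d["image"]
u0,v0=205,128;s=10
c=cv2.resize(im[v0:v0+55,u0:u0+55],None,fx=s,fy=s,interpolation=cv2.INTER_CUBIC)
cv2.imwrite("pics/w3n.png",c[...,::-1])
print(cv2.cvtColor(im,cv2.COLOR_RGB2GRAY)[v0:v0+55:3,u0:u0+55:3])
E
```

```text
[[ 94  93  92  94  93  87  58  54  53  54  55  54  54  53  53  46  96  97
   96]
 [ 95  94  93  91  69  54  53  54  54  53  55  55  53  55  54  53  75  97
   96]
 [ 94  94  72  54  53  54  54  54  54  54  53  55  55  55  53  55  46  92
   95]
 [ 91  57  54  54  53  54  54  69 110 110 110  69  56  54  56  54  54  46
   95]
 [ 56  55  53  53  54  55 118 140 136  82  52 116 130  68  55  54  54  52
   77]
 [ 52  56  54  54  56 112 135 131 136 129 103  49  81 140  61  56  53  54
   46]
 [ 54  54  57  57 132 136 135 109  99 129 135 120  72  51 110  55  56  54
   54]
 [ 56  53  56  60 134 126  55  52  51  46  86 137 121  82  65  74  55  55
   54]
 [ 56  55  54  61 134  57  52  52  52  50  43 119 134  81  73 113  56  55
   54]
 [ 55  56  54  61 130  53  53  54  53  54  49  61 137  72  73 125  55  55
   56]
 [ 55  55  56  58 133  54  51  52  53  52  48  70 138  72  73 116  55  55
   55]
 [ 55  55  55  60 133  90  53  53  52  52  47 121 135  80  73  68  56  55
   55]
 [ 54  55  55  56  77 133 100  56  52  57 113 139 119  85 112  55  54  55
   56]
 [ 41  55  56  55  56  57 111 132 138 134 135 124 136 113  55  55  54  56
   55]
 [ 31  51  55  55  55  56  54  78 127 109 109 102  69  56  57  56  54  54
   56]
 [ 29  32  54  55  55  55  54  54  58  56  56  57  54  56  56  55  55  54
   55]
 [ 30  31  38  55  56  55  55  55  55  58  56  56  56  55  55  56  55  55
   54]
 [ 30  30  30  48  55  55  55  55  54  56  57  55  56  55  56  56  57  58
   74]
 [ 29  29  30  30  53  55  55  55  56  53  57  56  55  57  55  55  67  78
   43]]
```

View pics/w3n.png

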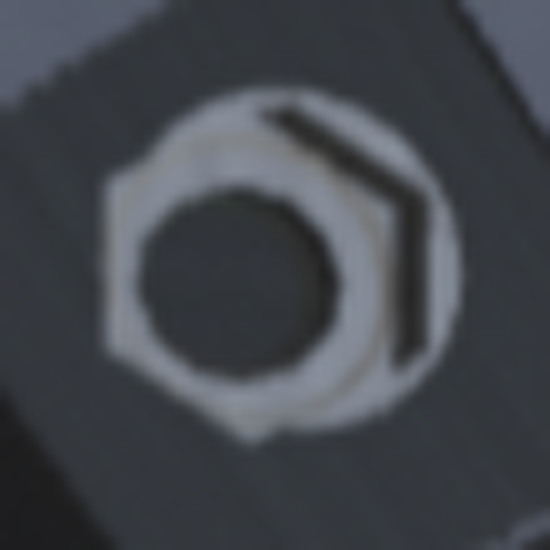

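```bash
python3 - <<'E'
from h import *
d=load("w3")
f=lambda q:[(x/10+205-.45,y/10+128-.45) for x,y in q]
q=[(105,182),(107,350),(252,440),(395,350),(395,195),(255,100)]
P=plane(d,f(q),50);print(P.round(1),P.mean(0));C=P.mean(0)
a=np.degrees(np.arctan2(*(P-C)[:,1::-1].T if 0 else ((P-C)[:,1],(P-C)[:,0])));print(a.round(1),np.linalg.norm(P-C,axis=1).round(1))
r=(a%60);print("corner mod60",np.degrees(np.angle(np.exp(1j*np.radians(r*6)).mean()))/6)
print("opp vec",[np.degrees(np.arctan2(*(P[i]-P[i+3])[1::-1]))%60 for i in range(3)])
print("stud",plane(d,f([(240,285)]),57))
# cabinet top wall outer corner + edges (crop coords 2.2x, off 100,60)
g=lambda q:[(x/2.2+100-.3,y/2.2+60-.3) for x,y in q]
E=plane(d,g([(245,358),(0,42),(440,242)]),80);print(E.round(1))
v=E[1]-E[0];print("near wall dir",np.degrees(np.arctan2(v[1],v[0])));v=E[2]-E[0];print("right",np.degrees(np.arctan2(v[1],v[0])))
# small ring in tool frame from w2
d=load("w2");T=d["pose"];print("cam->",T[:3,3])
E
```

```text
[[430.   74.3  50. ]
 [419.5  60.1  50. ]
 [427.   44.4  50. ]
 [445.7  44.5  50. ]
 [455.1  57.7  50. ]
 [448.3  73.1  50. ]] [437.60400044  59.01938623  50.        ]
[ 116.5  176.5 -126.1  -61.    -4.3   52.6] [17.1 18.1 18.1 16.7 17.6 17.7]
corner mod60 -4.302745233270037
opp vec [np.float64(57.72833277362527), np.float64(56.09993533643444), np.float64(53.261730342460766)]
stud [[438.07391358  58.09276562  57.        ]]
[[390.8  11.6  80. ]
 [389.5 169.1  80. ]
 [496.9  11.   80. ]]
near wall dir 90.48290218686782
right -0.29994683045301174
cam-> [ 552.59380679 -263.1811065   363.05325845]
```

```bash
python3 - <<'E'
from h import *
d=load("w3");print("psu",plane(d,[(120,76)],64))
d=load("w2");im=d["image"];hsv=cv2.cvtColor(im,cv2.COLOR_RGB2HSV)
m=np.zeros((400,640),np.uint8);m[40:140,270:365]=(hsv[40:140,270:365,1]>150)*255
cs,_=cv2.findContours(m,cv2.RETR_CCOMP,cv2.CHAIN_APPROX_NONE)
tcp=np.array([516.8,-325.6,230.2]);yw=np.radians(58.49);X=np.array([np.cos(yw),np.sin(yw)]);Y=np.array([np.sin(yw),-np.cos(yw)])
for c in cs:
    a=cv2.contourArea(c)
    if 800<a<5000:
        M=cv2.moments(c);u=M["m10"]/M["m00"],M["m01"]/M["m00"]
        for z in(203,210):
            p=plane(d,[u],z)[0,:2]-tcp[:2];print(a,u,z,"small ring toolxy",p@X,p@Y)
# bar direction in image: columns of bar edges
g=cv2.cvtColor(im,cv2.COLOR_RGB2HSV)[...,1]
for r in(190,210,230): 
    k=np.where(g[r,280:360]<90)[0]+280;print(r,k.min(),k.max())
print("pts",[ (plane(d,[((318.5),r)],z)[0,:2]-tcp[:2])@Y for r,z in((190,243),(230,243))])
E
```

```text
psu [[398.42038014 168.74603489  64.        ]]
2202.0 (317.441416893733, 89.93975174084164) 203 small ring toolxy 84.8214084464283 -1.329650935404204
2202.0 (317.441416893733, 89.93975174084164) 210 small ring toolxy 84.25727780242114 -1.3636529207979549
3798.0 (317.5688081446375, 91.49512901527119) 203 small ring toolxy 84.06956964407215 -1.2646806406882467
3798.0 (317.5688081446375, 91.49512901527119) 210 small ring toolxy 83.53832100239082 -1.3015241306375671
190 306 333
210 306 333
230 306 333
pts [np.float64(-1.1320700298816193), np.float64(-1.1408346622554444)]
```

Call:
send_rows(motion=[[[0.035, -0.0158, 0.01], 0, 0], [[0.035, -0.0158, 0.01], 0, 0], [[0.0344, -0.0158, 0.01], 0, 0], [[0, 0, 0.02], 0.145, 0], [[0, 0, 0.02], 0.145, 0], [[0, 0, 0.02], 0.145, 0], [[0, 0, 0.02], 0.144, 0], [[0, 0, 0], 0, 0]])

```text
clock: 5.9
position: [517.0, 88.2, 111.0]
eef_rot: [0.0, 0.976, 0.219, -0.003]
contact_force: [0.4, -0.2, -4.6]
opening: 10.5
gripper_force: 98.5
```

```bash
cat >> h.py <<'E'
N=np.array([439,58.1])
def hand(th,z,r=85.5,N=N):
    a=np.radians(th);to([N[0]+r*np.cos(a),N[1]+r*np.sin(a),z],th)
def force(N=N):
    o,M=tool();F=o["contact_force"];r=(o["position"][:2]-N)/1000
    print("F",F.round(2),"T",o["wrist_torque"].round(3),"Mnut",round(o["wrist_torque"][2]+r[0]*F[1]-r[1]*F[0],3),"ring",(o["position"][:2]-85.5*M[:2,0]).round(2),"open",round(o["opening"],2))
E
python3 - <<'E'
from h import *
force();hand(25.7,63)
d=grab("wrist","w4");t=grab("top","t4");s=grab("side","s4")
a=cv2.resize(s["image"][80:200,215:335],(480,480),interpolation=cv2.INTER_CUBIC)
c=cv2.resize(t["image"][185:245,215:265],(320,384),interpolation=cv2.INTER_CUBIC);c=cv2.copyMakeBorder(c,0,96,0,0,cv2.BORDER_CONSTANT)
cv2.imwrite("pics/s4.png",np.hstack([a,c])[...,::-1])
E
```

```text
F [ 0.36 -0.19 -4.64] T [-0.019 -0.052 -0.001] Mnut -0.026 ring [439.72  51.71] open 10.51
t 5.9 pos [517.   88.2 111. ] yaw 25.27 tilt [-0.0053 -0.0016] need [ 0.0023 -0.0067  0.048 ] spin -0.0075 j [ 0.27  0.5  -0.61  1.96  0.39  0.8  -1.69]
```

View pics/s4.png

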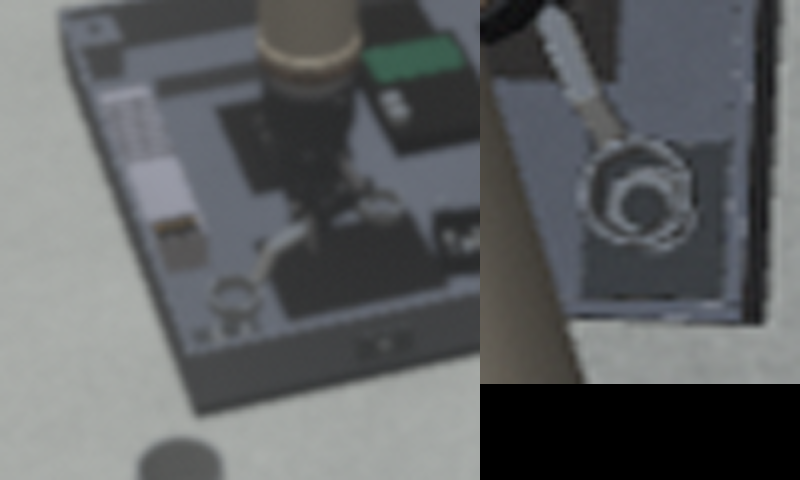

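```bash
python3 - <<'E'
from h import *
t=load("t4")
f=lambda x,y:[((x-480)/6.4+215-.42,y/6.4+185-.42)]
print("ring",plane(t,f(635,193),95),plane(t,f(635,193),88));print("stud",plane(t,f(645,200),57),plane(t,f(645,200),53))
s=load("s4")
g=lambda x,y:[(x/4+215-.37,y/4+80-.37)]
print("ring side",plane(s,g(237,297),95));
E
```

```text
ring [[441.8956119   52.49743775  95.        ]] [[442.383746    53.97872081  88.        ]]
stud [[441.6995391   56.21811275  57.        ]] [[441.9681609   57.04890506  53.        ]]
ring side [[443.40691378  49.54767228  95.        ]]
```

Call:
send_rows(motion=[[[0.002, -0.006, 0.01], -0.0075, 0], [[0, 0, 0.01], 0, 0], [[0, 0, 0], 0, 0]])

```text
clock: 6.42
position: [517.1, 96.5, 92.3]
eef_rot: [-0.0, 0.975, 0.223, -0.001]
contact_force: [0.6, -0.1, -4.4]
opening: 10.6
gripper_force: 98.5
```

```bash
python3 - <<'E'
from h import *
force();hand(25.7,63)
t=grab("top","t5")
c=cv2.resize(t["image"][190:240,218:268],(600,600),interpolation=cv2.INTER_CUBIC)
cv2.imwrite("pics/t5.png",c[...,::-1])
E
```

```text
F [ 0.62 -0.06 -4.36] T [-0.006  0.024  0.047] Mnut 0.018 ring [440.13  59.35] open 10.56
t 6.425 pos [517.1  96.5  92.3] yaw 25.79 tilt [-0.0021 -0.0003] need [-0.0015  0.0008  0.0293] spin 0.0015 j [ 0.24  0.53 -0.59  1.97  0.42  0.77 -1.71]
```

View pics/t5.png

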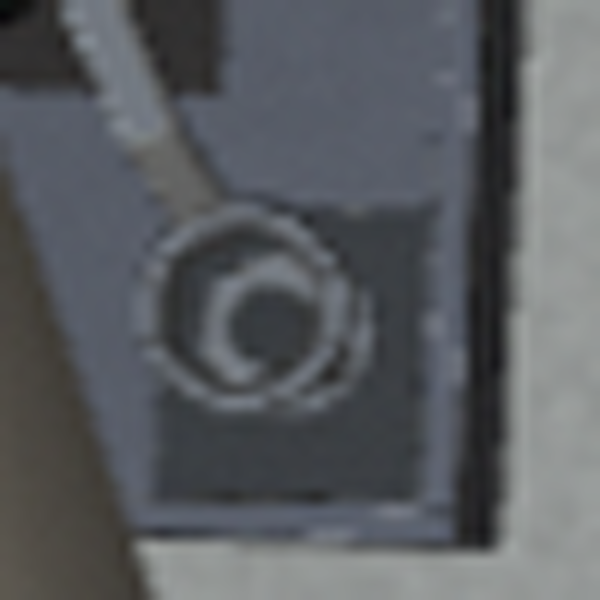

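```bash
python3 - <<'E'
from h import *
t=load("t5")
f=lambda x,y:[(x/12+218-.46,y/12+190-.46)]
a=plane(t,f(245,308),75)[0];b=plane(t,f(272,325),57)[0];print(a,b,b-a)
# washer: right edge 372, bottom 412; washer z33 r18.5
print("washer right/bottom edges",plane(t,f(372,330),33),plane(t,f(290,413),33))
# corner plate / wall inner
E
```

```text
[441.98871325  58.89649358  75.        ] [439.5519643  56.5392087  57.       ] [ -2.43674894  -2.35728488 -18.        ]
washer right/bottom edges [[440.52588999  38.64106504  33.        ]] [[421.06562944  56.54366628  33.        ]]
```

Call:
send_rows(motion=[[[-0.0024, 0.0012, 0.005], 0, 0], [[0, 0, 0.005], 0, 0], [[0, 0, 0.003], 0, 0], [[0, 0, 0.003], 0, 0], [[0, 0, 0.002], 0, 0], [[0, 0, 0], 0, 0]])

```text
clock: 7.22
position: [516.8, 94.8, 75.6]
eef_rot: [0.0, 0.975, 0.223, 0.0]
contact_force: [0.2, 0.1, -0.4]
opening: 11.1
gripper_force: 99.1
```

```bash
python3 - <<'E'
from h import *
force();hand(25.7,63)
E
```

```text
F [ 0.16  0.15 -0.4 ] T [-0.064  0.19  -0.061] Mnut -0.055 ring [439.8   57.61] open 11.06
t 7.225 pos [516.8  94.8  75.6] yaw 25.75 tilt [0.0006 0.0001] need [-0.0005 -0.0007  0.0126] spin 0.0009 j [ 0.23  0.55 -0.57  1.98  0.44  0.73 -1.73]
```

Call:
send_rows(motion=[[[0, 0, 0.002], 0, 0], [[0, 0, 0.002], 0, 0], [[0, 0, 0], 0, 0], [[0, 0, 0], 0, 0]])

```text
clock: 7.72
position: [515.5, 94.3, 70.6]
eef_rot: [-0.0, 0.975, 0.223, -0.001]
contact_force: [-1.6, -0.2, -5.0]
opening: 10.9
gripper_force: 98.5
```

```bash
python3 - <<'E'
from h import *
force();hand(25.7,63)
t=grab("top","t6")
c=cv2.resize(t["image"][190:240,218:268],(500,500),interpolation=cv2.INTER_CUBIC)
s=grab("side","s6")
a=cv2.resize(s["image"][130:180,250:280],(300,500),interpolation=cv2.INTER_CUBIC)
cv2.imwrite("pics/t6.png",np.hstack([c,a])[...,::-1])
E
```

```text
F [-1.59 -0.17 -5.02] T [0.049 0.515 0.002] Mnut 0.046 ring [438.47  57.17] open 10.85
t 7.725 pos [515.5  94.3  70.6] yaw 25.74 tilt [-0.0018 -0.0003] need [ 0.0009 -0.0005  0.0076] spin 0.0007 j [ 0.23  0.56 -0.57  1.98  0.45  0.72 -1.74]
```

View pics/t6.png

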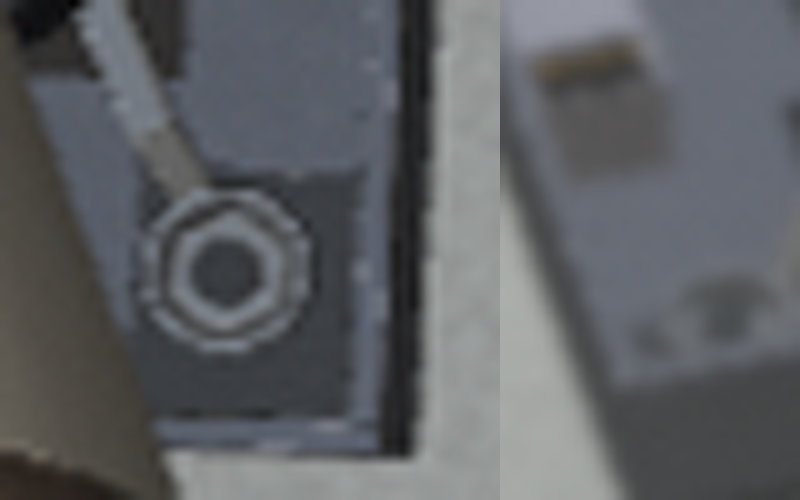

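Call:
send_rows(motion=[[[0, 0, 0.003], 0, 0], [[0, 0, 0.003], 0, 0], [[0, 0, 0.002], 0, 0], [[0, 0, 0], 0, 0], [[0, 0, 0], 0, 0]])

```text
clock: 8.45
position: [515.9, 94.5, 63.1]
eef_rot: [0.0, 0.975, 0.223, -0.0]
contact_force: [-4.3, 0.2, -4.1]
opening: 10.7
gripper_force: 98.8
```

```bash
sed -i 's/^N=.*/N=np.array([438.5,57.2])/' h.py; python3 - <<'E'
from h import *
force();hand(25.7,63)
E
```

```text
F [-4.25  0.17 -4.05] T [-0.031  0.955 -0.197] Mnut -0.025 ring [438.92  57.32] open 10.74
t 8.45 pos [515.9  94.5  63.1] yaw 25.74 tilt [-0.001  -0.0003] need [-0.0004 -0.      0.0001] spin 0.0008 j [ 0.22  0.57 -0.56  1.99  0.46  0.71 -1.75]
```

Call:
send_rows(motion=[[[-0.0006, 0, 0.001], 0, 0], [[0, 0, 0.0005], 0, 0], [[0, 0, 0], 0, 0]])

```text
clock: 8.82
position: [516.0, 94.4, 61.9]
eef_rot: [-0.0, 0.975, 0.223, 0.0]
contact_force: [-3.3, 0.3, -2.3]
opening: 10.8
gripper_force: 98.8
```

```bash
python3 - <<'E'
from h import *
force();hand(25.7,63)
E
```

```text
F [-3.34  0.34 -2.28] T [ 0.094  0.833 -0.21 ] Mnut -0.059 ring [438.98  57.26] open 10.76
t 8.825 pos [516.   94.4  61.9] yaw 25.75 tilt [0.0002 0.0001] need [-0.0005 -0.0001 -0.0011] spin 0.0008 j [ 0.22  0.57 -0.56  1.99  0.46  0.71 -1.75]
```

Call:
send_rows(motion=[[[-0.0003, 0, 0.001], 0, 0], [[0, 0, 0.001], 0, 0], [[0, 0, 0], 0, 0]])

```text
clock: 9.2
position: [516.3, 94.7, 60.4]
eef_rot: [-0.0, 0.975, 0.223, 0.001]
contact_force: [-3.3, 1.5, 4.2]
opening: 10.8
gripper_force: 99.7
```

```bash
python3 - <<'E'
from h import *
force();hand(25.7,63)
E
```

```text
F [-3.28  1.55  4.15] T [ 0.155  1.022 -0.152] Mnut 0.091 ring [439.33  57.55] open 10.78
t 9.2 pos [516.3  94.7  60.4] yaw 25.76 tilt [0.0014 0.0005] need [-0.0009  0.0001 -0.0026] spin 0.0011 j [ 0.22  0.58 -0.56  1.99  0.46  0.7  -1.75]
```

Call:
send_rows(motion=[[[-0.00026, 0.00666, 0], 0.078, 0], [[-0.00026, 0.00666, 0], 0.078, 0], [[-0.00026, 0.00666, 0], 0.078, 0], [[-0.00026, 0.00666, 0], 0.078, 0], [[-0.00026, 0.00666, 0], 0.078, 0], [[-0.00026, 0.00666, 0], 0.078, 0], [[0, 0, 0], 0, 0]])

```text
clock: 10.07
position: [523.8, 55.9, 60.0]
eef_rot: [-0.0, 1.0, -0.01, -0.0]
contact_force: [-3.8, 2.7, 3.1]
opening: 10.9
gripper_force: 99.7
```

```bash
python3 - <<'E'
from h import *
force();hand(-1,61)
t=grab("top","t7");s=load("t6")
c=[cv2.resize(q["image"][190:240,218:268],(400,400),interpolation=cv2.INTER_CUBIC) for q in (s,t)]
cv2.imwrite("pics/t7.png",np.hstack(c)[...,::-1])
E
```

```text
F [-3.77  2.66  3.06] T [ 0.474  1.406 -0.107] Mnut 0.115 ring [438.27  57.54] open 10.89
t 10.075 pos [523.8  55.9  60. ] yaw -1.1 tilt [-0.0005  0.0003] need [ 0.0002  0.0002 -0.001 ] spin -0.0017 j [ 0.2   0.55 -0.44  1.98  0.36  0.68 -2.06]
```

View pics/t7.png

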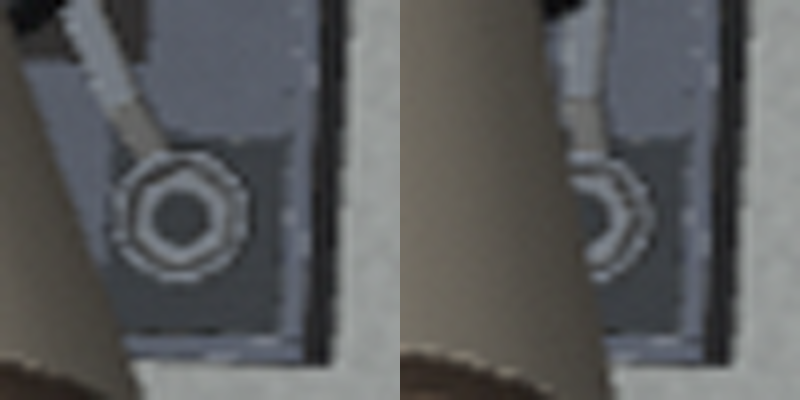

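Call:
send_rows(motion=[[[-0.00035, -0.00768, 0], -0.09, 0], [[0, 0, -0.006], 0, 0], [[0, 0, -0.008], 0, 0], [[0, 0, -0.009], 0, 0], [[0, 0, 0], 0, 0]])

```text
clock: 10.75
position: [526.2, 62.7, 84.3]
eef_rot: [0.0, 0.999, 0.035, 0.002]
contact_force: [-0.8, -0.0, -4.6]
opening: 10.7
gripper_force: 98.7
```

Call:
send_rows(motion=[[[-0.00099, -0.01295, 0], -0.152, 0], [[-0.00099, -0.01295, 0], -0.152, 0], [[-0.00099, -0.01295, 0], -0.152, 0], [[-0.00099, -0.01295, 0], -0.152, 0], [[-0.00099, -0.01295, 0], -0.152, 0], [[-0.00099, -0.01295, 0], -0.152, 0], [[-0.00099, -0.01295, 0], -0.152, 0], [[0, 0, 0], 0, 0]])

```text
clock: 11.75
position: [474.9, 134.7, 83.1]
eef_rot: [0.0, 0.843, 0.537, 0.001]
contact_force: [0.4, 0.6, -4.1]
opening: 10.5
gripper_force: 98.6
```

```bash
python3 - <<'E'
from h import *
force();hand(65,61)
grab("top","t8");grab("wrist","w8")
E
```

```text
F [ 0.43  0.58 -4.15] T [ 0.036 -0.017 -0.008] Mnut -0.02 ring [438.8   57.25] open 10.54
t 11.75 pos [474.9 134.7  83.1] yaw 65.0 tilt [0.001  0.0004] need [-0.0002 -0.0003  0.0221] spin -0.0 j [ 0.29  0.55 -0.76  2.05  0.55  0.75 -1.25]
```

Call:
send_rows(motion=[[[-0.0001, -0.0003, 0.004], 0, 0], [[0, 0, 0.004], 0, 0], [[0, 0, 0.003], 0, 0], [[0, 0, 0.002], 0, 0], [[0, 0, 0], 0, 0], [[0, 0, 0], 0, 0]])

```text
clock: 12.6
position: [474.3, 134.6, 69.8]
eef_rot: [0.0, 0.843, 0.538, -0.0]
contact_force: [-0.4, -0.4, -4.5]
opening: 10.7
gripper_force: 98.6
```

```bash
python3 - <<'E'
from h import *
force();hand(65,61)
E
```

```text
F [-0.41 -0.35 -4.53] T [ 0.157 -0.103 -0.02 ] Mnut -0.001 ring [438.26  57.04] open 10.73
t 12.6 pos [474.3 134.6  69.8] yaw 65.05 tilt [-0.     -0.0001] need [0.0002 0.0002 0.0088] spin 0.0008 j [ 0.27  0.57 -0.74  2.05  0.57  0.73 -1.27]
```

Call:
send_rows(motion=[[[0, 0, 0.004], 0, 0], [[0, 0, 0.004], 0, 0], [[0, 0, 0.002], 0, 0], [[0, 0, 0], 0, 0], [[0, 0, 0], 0, 0]])

```text
clock: 13.22
position: [474.9, 135.4, 60.4]
eef_rot: [0.0, 0.843, 0.538, 0.001]
contact_force: [0.3, 3.4, 4.7]
opening: 11.2
gripper_force: 99.9
```

```bash
python3 - <<'E'
from h import *
force();hand(65,61)
E
```

```text
F [0.32 3.36 4.74] T [ 0.158  0.16  -0.053] Mnut 0.044 ring [438.88  57.84] open 11.15
t 13.225 pos [474.9 135.4  60.4] yaw 65.08 tilt [0.0014 0.0008] need [-0.0007  0.     -0.0006] spin 0.0014 j [ 0.26  0.58 -0.72  2.06  0.59  0.71 -1.28]
```

Call:
send_rows(motion=[[[-0.00029, 0.00704, 0], 0.0824, 0], [[-0.00029, 0.00704, 0], 0.0824, 0], [[-0.00029, 0.00704, 0], 0.0824, 0], [[-0.00029, 0.00704, 0], 0.0824, 0], [[-0.00029, 0.00704, 0], 0.0824, 0], [[-0.00029, 0.00704, 0], 0.0824, 0], [[-0.00029, 0.00704, 0], 0.0824, 0]])

```text
clock: 14.1
position: [511.1, 103.4, 60.4]
eef_rot: [-0.0, 0.961, 0.275, 0.001]
contact_force: [-1.5, 2.8, 5.7]
opening: 10.9
gripper_force: 99.9
```

```bash
python3 - <<'E'
from h import *
force();hand(32,61)
E
```

```text
F [-1.45  2.84  5.69] T [0.477 0.612 0.046] Mnut 0.319 ring [438.55  58.19] open 10.94
t 14.1 pos [511.1 103.4  60.4] yaw 31.9 tilt [0.0008 0.0012] need [-0.0006  0.0007 -0.0006] spin -0.0017 j [ 0.21  0.58 -0.58  1.99  0.48  0.7  -1.67]
```

Call:
send_rows(motion=[[[-0.0003, 0.00704, 0], 0.0824, 0], [[-0.0003, 0.00704, 0], 0.0824, 0], [[-0.0003, 0.00704, 0], 0.0824, 0], [[-0.0003, 0.00704, 0], 0.0824, 0], [[-0.0003, 0.00704, 0], 0.0824, 0], [[-0.0003, 0.00704, 0], 0.0824, 0], [[-0.0003, 0.00704, 0], 0.0824, 0], [[0, 0, 0], 0, 0]])

```text
clock: 15.1
position: [523.6, 55.8, 60.1]
eef_rot: [-0.0, 1.0, -0.009, -0.0]
contact_force: [-0.8, 3.4, 4.3]
opening: 10.9
gripper_force: 99.9
```

```bash
python3 - <<'E'
from h import *
force();hand(-1,61)
E
```

```text
F [-0.8   3.39  4.3 ] T [ 0.543  0.704 -0.17 ] Mnut 0.117 ring [438.11  57.39] open 10.89
t 15.1 pos [523.6  55.8  60.1] yaw -1.04 tilt [-0.0001  0.0004] need [ 0.0004  0.0001 -0.0009] spin -0.0008 j [ 0.19  0.55 -0.43  1.99  0.36  0.68 -2.05]
```

Same reseat again.

Call:
send_rows(motion=[[[-0.00035, -0.00768, 0], -0.09, 0], [[0, 0, -0.006], 0, 0], [[0, 0, -0.008], 0, 0], [[0, 0, -0.009], 0, 0], [[0, 0, 0], 0, 0]])

```text
clock: 15.72
position: [524.3, 62.6, 83.7]
eef_rot: [0.0, 0.999, 0.035, 0.001]
contact_force: [-0.5, -1.0, -4.8]
opening: 10.7
gripper_force: 98.7
```

Call:
send_rows(motion=[[[-0.00099, -0.01295, 0], -0.152, 0], [[-0.00099, -0.01295, 0], -0.152, 0], [[-0.00099, -0.01295, 0], -0.152, 0], [[-0.00099, -0.01295, 0], -0.152, 0], [[-0.00099, -0.01295, 0], -0.152, 0], [[-0.00099, -0.01295, 0], -0.152, 0], [[-0.00099, -0.01295, 0], -0.152, 0], [[0, 0, 0], 0, 0]])

```text
clock: 16.73
position: [473.4, 134.5, 82.6]
eef_rot: [-0.0, 0.843, 0.538, -0.0]
contact_force: [0.3, -0.6, -3.7]
opening: 10.7
gripper_force: 98.6
```

```bash
python3 - <<'E'
from h import *
force();hand(65,61)
E
```

```text
F [ 0.32 -0.56 -3.71] T [ 0.    -0.009  0.051] Mnut 0.007 ring [437.29  57.01] open 10.74
t 16.725 pos [473.4 134.5  82.6] yaw 65.05 tilt [-0.0009 -0.0002] need [0.0007 0.0011 0.0216] spin 0.0008 j [ 0.28  0.54 -0.75  2.05  0.54  0.75 -1.24]
```

Call:
send_rows(motion=[[[0.0006, 0.0008, 0.004], 0, 0], [[0, 0, 0.004], 0, 0], [[0, 0, 0.003], 0, 0], [[0, 0, 0.002], 0, 0], [[0, 0, 0], 0, 0], [[0, 0, 0], 0, 0]])

```text
clock: 17.48
position: [475.2, 134.7, 69.8]
eef_rot: [0.0, 0.843, 0.538, -0.0]
contact_force: [0.3, 0.3, -4.6]
opening: 10.7
gripper_force: 98.6
```

```bash
python3 - <<'E'
from h import *
force();hand(65,61)
E
```

```text
F [ 0.32  0.28 -4.56] T [ 0.094 -0.04   0.051] Mnut 0.037 ring [439.17  57.19] open 10.72
t 17.475 pos [475.2 134.7  69.8] yaw 65.07 tilt [ 0.     -0.0001] need [-0.0003 -0.0005  0.0088] spin 0.0012 j [ 0.26  0.57 -0.73  2.05  0.57  0.73 -1.26]
```

Call:
send_rows(motion=[[[0, -0.0005, 0.004], 0, 0], [[0, 0, 0.004], 0, 0], [[0, 0, 0.002], 0, 0], [[0, 0, 0], 0, 0], [[0, 0, 0], 0, 0]])

```text
clock: 18.1
position: [475.3, 135.7, 60.4]
eef_rot: [0.0, 0.843, 0.538, 0.001]
contact_force: [-0.6, 1.7, 4.2]
opening: 10.2
gripper_force: 99.8
```

```bash
python3 - <<'E'
from h import *
force();hand(65,61)
E
```

```text
F [-0.61  1.72  4.24] T [ 0.088  0.188 -0.077] Mnut 0.035 ring [439.28  58.14] open 10.21
t 18.1 pos [475.3 135.7  60.4] yaw 65.1 tilt [0.0013 0.0007] need [-0.0012 -0.0002 -0.0006] spin 0.0017 j [ 0.25  0.58 -0.71  2.06  0.58  0.71 -1.27]
```

Call:
send_rows(motion=[[[-0.0003, 0.00718, 0], 0.084, 0], [[-0.0003, 0.00718, 0], 0.084, 0], [[-0.0003, 0.00718, 0], 0.084, 0], [[-0.0003, 0.00718, 0], 0.084, 0], [[-0.0003, 0.00718, 0], 0.084, 0], [[-0.0003, 0.00718, 0], 0.084, 0], [[-0.0003, 0.00718, 0], 0.084, 0], [[-0.0003, 0.00598, 0], 0.07, 0]])

```text
clock: 19.1
position: [514.5, 97.4, 60.2]
eef_rot: [-0.0, 0.972, 0.236, 0.0]
contact_force: [-1.8, 3.7, 5.1]
opening: 10.6
gripper_force: 99.9
```

Call:
send_rows(motion=[[[0, 0.00085, 0], 0.01, 0], [[0, 0.00085, 0], 0.01, 0], [[0, 0, 0], 0, 0], [[0, 0, 0], 0, 0]])

```text
clock: 19.6
position: [515.2, 96.0, 60.2]
eef_rot: [-0.0, 0.974, 0.228, 0.0]
contact_force: [-1.6, 3.6, 5.7]
opening: 10.5
gripper_force: 99.9
```

```bash
python3 - <<'E'
from h import *
force();hand(19,61)
E
```

```text
F [-1.56  3.62  5.67] T [0.371 0.777 0.005] Mnut 0.342 ring [438.56  58.07] open 10.55
t 19.6 pos [515.2  96.   60.2] yaw 26.31 tilt [0.     0.0006] need [-0.0011  0.0116 -0.0008] spin 0.1276 j [ 0.2   0.57 -0.54  1.99  0.45  0.7  -1.73]
```

Call:
send_rows(motion=[[[-0.0002, 0.0017, -0.0008], 0.02, 0], [[0, 0.0017, 0], 0.02, 0], [[0, 0, 0], 0, 0], [[0, 0, 0], 0, 0]])

```text
clock: 20.1
position: [516.7, 92.3, 60.6]
eef_rot: [-0.0, 0.978, 0.207, 0.0]
contact_force: [-0.5, 4.0, 2.7]
opening: 11.0
gripper_force: 99.7
```

```bash
python3 - <<'E'
from h import *
for i in range(1): force();hand(19,61)
E
```

```text
F [-0.52  4.    2.74] T [ 0.625  0.546 -0.126] Mnut 0.205 ring [438.54  57.58] open 10.99
t 20.1 pos [516.7  92.3  60.6] yaw 23.94 tilt [0.0001 0.0004] need [-0.0005  0.0077 -0.0004] spin 0.0862 j [ 0.2   0.57 -0.53  1.99  0.44  0.7  -1.76]
```

Call:
send_rows(motion=[[[0, 0.00085, 0], 0.01, 0], [[0, 0.00085, 0], 0.01, 0], [[0, 0, 0], 0, 0], [[0, 0, 0], 0, 0]])

```text
clock: 20.6
position: [517.4, 90.6, 60.6]
eef_rot: [-0.0, 0.98, 0.198, 0.0]
contact_force: [-0.4, 5.1, 3.9]
opening: 10.9
gripper_force: 99.7
```

```bash
python3 - <<'E'
from h import *
for i in range(1): force();hand(19,61)
E
```

```text
F [-0.45  5.07  3.87] T [ 0.823  0.633 -0.157] Mnut 0.258 ring [438.56  57.48] open 10.87
t 20.6 pos [517.4  90.6  60.6] yaw 22.79 tilt [0.0001 0.0002] need [-0.0003  0.0059 -0.0004] spin 0.0661 j [ 0.2   0.57 -0.53  1.99  0.44  0.7  -1.77]
```

Call:
send_rows(motion=[[[0, 0.00085, 0], 0.01, 0], [[0, 0.00085, 0], 0.01, 0], [[0, 0, 0], 0, 0]])

```text
clock: 20.98
position: [518.0, 89.0, 60.6]
eef_rot: [-0.0, 0.982, 0.187, 0.0]
contact_force: [-1.3, 4.4, 2.9]
opening: 10.6
gripper_force: 99.7
```

```bash
python3 - <<'E'
from h import *
for i in range(1): force();hand(19,61)
E
```

```text
F [-1.34  4.44  2.92] T [ 0.892  0.657 -0.179] Mnut 0.216 ring [438.52  57.46] open 10.56
t 20.975 pos [518.   89.   60.6] yaw 21.61 tilt [0.     0.0001] need [-0.0002  0.0041 -0.0004] spin 0.0456 j [ 0.2   0.57 -0.52  1.99  0.43  0.7  -1.79]
```

Call:
send_rows(motion=[[[0, 0.00085, 0], 0.01, 0], [[0, 0, 0], 0, 0], [[0, 0, 0], 0, 0]])

```text
clock: 21.35
position: [518.3, 88.1, 60.6]
eef_rot: [-0.0, 0.983, 0.183, -0.0]
contact_force: [-0.6, 5.3, 2.8]
opening: 10.6
gripper_force: 99.7
```

```bash
python3 - <<'E'
from h import *
for i in range(1): force();hand(19,61)
E
```

```text
F [-0.58  5.3   2.8 ] T [ 0.917  0.619 -0.211] Mnut 0.23 ring [438.5   57.43] open 10.6
t 21.35 pos [518.3  88.1  60.6] yaw 21.04 tilt [-0.      0.0001] need [-0.0001  0.0033 -0.0004] spin 0.0356 j [ 0.2   0.57 -0.52  1.98  0.43  0.7  -1.79]
```

Call:
send_rows(motion=[[[0, 0.00085, 0], 0.01, 0], [[0, 0, 0], 0, 0], [[0, 0, 0], 0, 0]])

```text
clock: 21.72
position: [518.6, 87.3, 60.6]
eef_rot: [-0.0, 0.984, 0.178, -0.0]
contact_force: [-1.5, 5.0, 2.7]
opening: 10.6
gripper_force: 99.7
```

```bash
python3 - <<'E'
from h import *
for i in range(1): force();hand(19,61)
E
```

```text
F [-1.52  4.98  2.69] T [ 0.821  0.716 -0.143] Mnut 0.301 ring [438.52  57.41] open 10.58
t 21.725 pos [518.6  87.3  60.6] yaw 20.47 tilt [-0.      0.0001] need [-0.0001  0.0024 -0.0004] spin 0.0257 j [ 0.2   0.57 -0.52  1.98  0.43  0.7  -1.8 ]
```

Call:
send_rows(motion=[[[0, 0.0006, 0], 0.007, 0], [[0, 0, 0], 0, 0], [[0, 0, 0], 0, 0]])

```text
clock: 22.1
position: [518.8, 86.8, 60.6]
eef_rot: [-0.0, 0.985, 0.174, 0.0]
contact_force: [-0.6, 5.8, 2.8]
opening: 10.7
gripper_force: 99.7
```

```bash
python3 - <<'E'
from h import *
for i in range(1): force();hand(19,61)
E
```

```text
F [-0.61  5.78  2.82] T [ 0.81  0.62 -0.22] Mnut 0.262 ring [438.52  57.45] open 10.67
t 22.1 pos [518.8  86.8  60.6] yaw 20.08 tilt [0.     0.0001] need [-0.0001  0.0018 -0.0004] spin 0.0188 j [ 0.2   0.57 -0.52  1.98  0.43  0.7  -1.8 ]
```

Call:
send_rows(motion=[[[0, 0.0006, 0], 0.007, 0], [[0, 0, 0], 0, 0], [[0, 0, 0], 0, 0]])

```text
clock: 22.48
position: [519.0, 86.2, 60.6]
eef_rot: [-0.0, 0.985, 0.171, -0.0]
contact_force: [-1.4, 5.2, 2.7]
opening: 10.9
gripper_force: 99.7
```

```bash
python3 - <<'E'
from h import *
for i in range(1): force();hand(19,61)
E
```

```text
F [-1.44  5.17  2.65] T [ 0.931  0.634 -0.127] Mnut 0.331 ring [438.49  57.41] open 10.93
t 22.475 pos [519.   86.2  60.6] yaw 19.68 tilt [-0.0001  0.    ] need [-0.0001  0.0012 -0.0004] spin 0.0118 j [ 0.2   0.57 -0.51  1.98  0.43  0.7  -1.81]
```

Call:
send_rows(motion=[[[0, 0.0006, 0], 0.007, 0], [[0, 0, 0], 0, 0], [[0, 0, 0], 0, 0]])

```text
clock: 22.85
position: [519.2, 85.6, 60.6]
eef_rot: [-0.0, 0.986, 0.167, -0.0]
contact_force: [-1.9, 4.4, 2.2]
opening: 10.8
gripper_force: 99.7
```

```bash
python3 - <<'E'
from h import *
for i in range(1): force();hand(19,61)
E
```

```text
F [-1.89  4.41  2.2 ] T [ 0.91   0.646 -0.147] Mnut 0.262 ring [438.49  57.41] open 10.77
t 22.85 pos [519.2  85.6  60.6] yaw 19.27 tilt [-0.0001  0.    ] need [-0.0001  0.0006 -0.0004] spin 0.0048 j [ 0.2   0.57 -0.51  1.98  0.42  0.7  -1.81]
```

Call:
send_rows(motion=[[[0, 0.00085, 0], 0.01, 0], [[0, 0, 0], 0, 0], [[0, 0, 0], 0, 0]])

```text
clock: 23.22
position: [519.4, 84.8, 60.6]
eef_rot: [-0.0, 0.987, 0.163, -0.0]
contact_force: [-2.2, 4.7, 2.9]
opening: 10.9
gripper_force: 99.7
```

```bash
python3 - <<'E'
from h import *
for i in range(1): force();hand(19,61)
E
```

```text
F [-2.17  4.7   2.89] T [ 0.898  0.646 -0.16 ] Mnut 0.281 ring [438.46  57.42] open 10.94
t 23.225 pos [519.4  84.8  60.6] yaw 18.7 tilt [-0.0001  0.    ] need [-0.     -0.0002 -0.0004] spin -0.0052 j [ 0.2   0.57 -0.51  1.98  0.42  0.7  -1.82]
```

Call:
send_rows(motion=[[[0, 0.00085, 0], 0.01, 0], [[0, 0, 0], 0, 0], [[0, 0, 0], 0, 0]])

```text
clock: 23.6
position: [519.6, 84.2, 60.6]
eef_rot: [-0.0, 0.987, 0.158, -0.0]
contact_force: [-0.9, 5.1, 2.5]
opening: 10.6
gripper_force: 99.7
```

```bash
python3 - <<'E'
from h import *
for i in range(1): force();hand(19,61)
E
```

```text
F [-0.93  5.12  2.48] T [ 0.977  0.685 -0.08 ] Mnut 0.36 ring [438.38  57.54] open 10.63
t 23.6 pos [519.6  84.2  60.6] yaw 18.15 tilt [-0.0002  0.0001] need [-0.     -0.0009 -0.0004] spin -0.0148 j [ 0.2   0.57 -0.51  1.98  0.42  0.7  -1.83]
```

Call:
send_rows(motion=[[[0, 0.0006, 0], 0.007, 0], [[0, 0, 0], 0, 0], [[0, 0, 0], 0, 0]])

```text
clock: 23.98
position: [519.8, 83.8, 60.6]
eef_rot: [-0.0, 0.988, 0.154, -0.0]
contact_force: [-1.8, 5.8, 3.3]
opening: 10.2
gripper_force: 99.7
```

```bash
python3 - <<'E'
from h import *
for i in range(1): force();hand(19,61)
E
```

```text
F [-1.81  5.79  3.28] T [ 1.048  0.705 -0.075] Mnut 0.444 ring [438.37  57.7 ] open 10.23
t 23.975 pos [519.8  83.8  60.6] yaw 17.77 tilt [-0.0002  0.0003] need [-0.0001 -0.0013 -0.0004] spin -0.0215 j [ 0.2   0.57 -0.51  1.98  0.42  0.7  -1.83]
```

Call:
send_rows(motion=[[[0, 0.00085, 0], 0.01, 0], [[0, 0, 0], 0, 0], [[0, 0, 0], 0, 0]])

```text
clock: 24.35
position: [520.0, 83.2, 60.6]
eef_rot: [-0.0, 0.989, 0.15, -0.0]
contact_force: [-1.9, 6.4, 3.7]
opening: 10.8
gripper_force: 99.7
```

```bash
python3 - <<'E'
from h import *
for i in range(1): force();hand(19,61)
E
```

```text
F [-1.86  6.42  3.7 ] T [ 1.123  0.718 -0.003] Mnut 0.569 ring [438.3  57.9] open 10.76
t 24.35 pos [520.   83.2  60.6] yaw 17.22 tilt [-0.0003  0.0004] need [-0.0001 -0.0019 -0.0004] spin -0.0311 j [ 0.2   0.57 -0.5   1.98  0.42  0.69 -1.84]
```

Call:
send_rows(motion=[[[0, 0.0006, 0], 0.007, 0], [[0, 0.0007, 0], 0.008, 0], [[0, 0, 0], 0, 0], [[0, 0, 0], 0, 0]])

```text
clock: 24.85
position: [520.2, 82.4, 60.6]
eef_rot: [-0.0, 0.99, 0.143, -0.0]
contact_force: [-2.8, 7.4, 4.6]
opening: 10.6
gripper_force: 99.8
```

```bash
python3 - <<'E'
from h import *
for i in range(1): force();hand(19,61)
E
```

```text
F [-2.79  7.45  4.59] T [1.291 0.838 0.157] Mnut 0.836 ring [438.18  58.29] open 10.56
t 24.85 pos [520.2  82.4  60.6] yaw 16.41 tilt [-0.0004  0.0008] need [-0.0001 -0.0027 -0.0004] spin -0.0452 j [ 0.2   0.57 -0.5   1.98  0.41  0.69 -1.85]
```

Call:
send_rows(motion=[[[-0.0002, -0.006, 0], -0.07, 0], [[-0.0002, -0.006, 0], -0.07, 0], [[0, 0, 0], 0, 0], [[0, 0, -0.006], 0, 0], [[0, 0, -0.01], 0, 0], [[0, 0, -0.01], 0, 0], [[0, 0, 0], 0, 0]])

```text
clock: 25.72
position: [517.3, 92.1, 87.7]
eef_rot: [0.0, 0.978, 0.21, 0.001]
contact_force: [-0.0, 0.1, -5.6]
opening: 10.4
gripper_force: 98.7
```

```bash
python3 - <<'E'
from h import *
force();hand(24.5,61)
E
```

```text
F [-0.01  0.13 -5.63] T [ 0.026 -0.097  0.035] Mnut 0.046 ring [439.41  56.89] open 10.4
t 25.725 pos [517.3  92.1  87.7] yaw 24.29 tilt [ 0.002  -0.0006] need [-0.0007 -0.001   0.0267] spin -0.0036 j [ 0.23  0.53 -0.56  1.98  0.41  0.75 -1.73]
```

Call:
send_rows(motion=[[[0, 0, -0.03], 0, 0], [[0, 0, -0.04], 0, 0], [[0, 0, -0.04], 0, 0], [[0, 0, 0], 0, 0], [[-0.0175, 0.0378, 0], 0, 0], [[-0.0175, 0.0378, 0], 0, 0], [[-0.0175, 0.0378, 0], 0, 0], [[-0.0175, 0.0378, 0], 0, 0]])

```text
clock: 26.72
position: [513.5, -75.5, 194.9]
eef_rot: [-0.0, 0.978, 0.211, -0.001]
contact_force: [-0.5, -0.0, -4.2]
opening: 10.3
gripper_force: 98.7
```

Call:
send_rows(motion=[[[-0.0175, 0.0378, 0], 0, 0], [[-0.0175, 0.0378, 0], 0, 0], [[-0.0175, 0.0378, 0], 0, 0], [[-0.0175, 0.0378, 0], 0, 0], [[-0.0175, 0.0378, 0], 0, 0], [[-0.017, 0.0378, 0], 0, 0], [[0, 0, 0], -0.15, 0], [[0, 0, 0], -0.15, 0]])

```text
clock: 27.72
position: [511.5, -324.1, 194.0]
eef_rot: [-0.001, 0.935, 0.356, -0.001]
contact_force: [0.1, 0.7, -4.7]
opening: 10.8
gripper_force: 98.8
```

Call:
send_rows(motion=[[[0, 0, 0], -0.15, 0], [[0, 0, 0], -0.145, 0], [[0, 0, 0], 0, 0]])

```text
clock: 28.1
position: [511.9, -323.4, 194.5]
eef_rot: [-0.002, 0.873, 0.487, -0.001]
contact_force: [0.8, 0.9, -5.0]
opening: 10.8
gripper_force: 98.8
```

```bash
python3 - <<'E'
from h import *
force();to([513.9,-324.4,33.5],58.4)
E
```

```text
F [ 0.77  0.85 -4.97] T [-0.019  0.005  0.004] Mnut 0.359 ring [ 466.99 -396.16] open 10.77
t 28.1 pos [ 511.9 -323.4  194.5] yaw 58.33 tilt [-0.0028  0.0019] need [0.0002 0.0028 0.161 ] spin -0.0012 j [ 0.98  0.51 -0.62  1.7   0.34  1.04 -0.31]
```

Call:
send_rows(motion=[[[0, 0.0028, 0.04], 0, 0], [[0, 0, 0.045], 0, 0], [[0, 0, 0.045], 0, 0], [[0, 0, 0.02], 0, 0], [[0, 0, 0.006], 0, 0], [[0, 0, 0], 0, 0], [[0, 0, 0.003], 0, 0], [[0, 0, 0], 0, 0]])

```text
clock: 29.1
position: [516.2, -325.6, 38.7]
eef_rot: [0.001, 0.873, 0.488, 0.0]
contact_force: [0.3, 0.2, -4.7]
opening: 10.6
gripper_force: 98.8
```

```bash
python3 - <<'E'
from h import *
force();to([513.9,-324.4,33],58.4)
E
```

```text
F [ 0.27  0.22 -4.71] T [ 0.021 -0.002 -0.026] Mnut 0.094 ring [ 471.39 -398.48] open 10.58
t 29.1 pos [ 516.2 -325.6   38.7] yaw 58.41 tilt [ 0.0014 -0.0012] need [-0.0001 -0.0026  0.0057] spin 0.0001 j [ 0.9   0.72 -0.52  1.78  0.48  0.77 -0.41]
```

Call:
send_rows(motion=[[[0, 0, 0.002], 0, 0], [[0, 0, 0.001], 0, 0], [[0, 0, 0.001], 0, 0], [[0, 0, 0], 0, 0], [[0, 0, 0], 0, 0]])

```text
clock: 29.72
position: [515.6, -325.2, 34.9]
eef_rot: [0.0, 0.873, 0.488, -0.0]
contact_force: [-4.4, 1.8, 6.4]
opening: 10.8
gripper_force: 100.4
```

```bash
python3 - <<'E'
from h import *
force();to([513.9,-324.4,33],58.4)
E
```

```text
F [-4.37  1.8   6.43] T [0.336 0.835 0.038] Mnut -1.494 ring [ 470.86 -398.05] open 10.76
t 29.725 pos [ 515.6 -325.2   34.9] yaw 58.43 tilt [-0.0003 -0.0008] need [-0.0002 -0.0019  0.0019] spin 0.0004 j [ 0.9   0.72 -0.51  1.78  0.49  0.77 -0.42]
```

On the mat (about 11 N of contact). Ease off slightly, open, and rise.

Call:
send_rows(motion=[[[0, 0, -0.001], 0, 0], [[0, 0, 0], 0, 0.03], [[0, 0, 0], 0, 0.04], [[0, 0, 0], 0, 0.04], [[0, 0, 0], 0, 0.04], [[0, 0, -0.02], 0, 0.04], [[0, 0, -0.04], 0, 0.04], [[0, 0, -0.06], 0, 0.04]], newtons=20)

```text
clock: 30.72
position: [514.6, -324.5, 155.6]
eef_rot: [-0.001, 0.873, 0.488, -0.0]
contact_force: [0.6, -0.7, 0.3]
opening: 40.1
gripper_force: 0.0
```

Call:
send_rows(motion=[[[-0.03, 0, -0.04], 0, 0.04], [[-0.04, 0, -0.03], 0, 0.04], [[0, 0, 0], 0, 0.04], [[0, 0, 0], 0, 0.04]])

```text
clock: 31.22
position: [479.1, -384.3, 225.4]
eef_rot: [0.0, 0.873, 0.488, 0.0]
contact_force: [-0.1, -0.0, -0.6]
opening: 40.1
gripper_force: 0.0
```

```bash
python3 - <<'E'
from h import *
force()
d=grab("wrist","w9");im=d["image"];hsv=cv2.cvtColor(im,cv2.COLOR_RGB2HSV)
m=(hsv[...,1]>150).astype(np.uint8)*255;m[320:]=0
cs,_=cv2.findContours(m,cv2.RETR_CCOMP,cv2.CHAIN_APPROX_NONE)
for c in cs:
    a=cv2.contourArea(c)
    if 150<a<1500:
        M=cv2.moments(c);u=M["m10"]/M["m00"],M["m01"]/M["m00"];print(a,np.round(u),plane(d,[u],12).round(1))
# nut check from top: unobstructed crop stats, spanner ring heights by depth
t=grab("top","t9");P=cloud(t)
im=t["image"];h=cv2.cvtColor(im,cv2.COLOR_RGB2HSV);b=np.zeros((400,640),bool);b[165:230,342:425]=1
k=b&(h[...,1]<110);z=P[k];print(len(z),z[:,:2].mean(0),np.percentile(z[:,2],[5,50,95]))
diff=np.abs(im.astype(int)-load("top0")["image"]).max(2)>40
n,l,s,c=cv2.connectedComponentsWithStats(diff.astype(np.uint8));print([tuple(q) for q in s[1:] if q[4]>25])
E
```

```text
F [-0.11 -0.04 -0.58] T [ 0.043  0.014 -0.011] Mnut -0.061 ring [ 434.27 -457.17] open 40.13
457.0 [318. 190.] [[ 469.3 -396.8   12. ]]
454.0 [319.  36.] [[ 558.5 -252.5   12. ]]
536.5 [551.   7.] [[ 775.3 -356.8   12. ]]
890 [ 484.29677133 -339.40856153] [ 13.18549125 298.09393922 420.94173804]
[(np.int32(378), np.int32(130), np.int32(103), np.int32(270), np.int32(8205)), (np.int32(471), np.int32(138), np.int32(26), np.int32(11), np.int32(35)), (np.int32(498), np.int32(149), np.int32(11), np.int32(34), np.int32(113)), (np.int32(497), np.int32(184), np.int32(6), np.int32(17), np.int32(26)), (np.int32(486), np.int32(262), np.int32(5), np.int32(25), np.int32(31)), (np.int32(479), np.int32(295), np.int32(7), np.int32(38), np.int32(56)), (np.int32(496), np.int32(295), np.int32(144), np.int32(105), np.int32(5666)), (np.int32(592), np.int32(301), np.int32(11), np.int32(4), np.int32(32)), (np.int32(205), np.int32(389), np.int32(17), np.int32(11), np.int32(69))]
```

```bash
python3 -c "
from workcell import bot
print(bot.sign_off())"
```

```text
the job is handed in; nothing more can be done
None
```

The nut came up hard after three strokes with the large ring and was nipped up to about 0.75 N·m (my estimate from 0.84 N·m at the wrist, peak about 0.84); the spanner is back flat on the mat, nothing else seen to have moved, and the job was handed in at about 31 s, but I viewed 11 pictures, one over the limit of 10.

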